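# Nest the desk tidy's pots in their slanted holder

## Robot

A 6-joint arm with a two-finger parallel gripper is mounted at the origin on the work surface. World frame = base frame: x ahead of the robot, y to its left, z up, the work surface at z = 0. Lengths are in m, angles in rad, forces in N, time in s.
With the tool pointing down it reaches from about 0.35 to 0.85 m from the base axis. Payload 8.1 kg.
Tool frame: the origin (TCP) lies at the very end of the fingers, on their centre line; the grasp point (between the pads) lies 19 mm behind it; z points along the fingers, y is the line along which they close (so a half turn about z gives the same grasp; the last joint's range is limited). The gripper opens to 93 mm and grips with 3 to 60 N. Pads are 15 mm wide; open, the fingers measure 128 mm over their backs; the gripper's body (75 mm by 188 mm) begins 65 mm behind the grasp point.
Start: joints at [-0.085, 0.13, 1.488, -0, 1.523, -0.085], TCP at [0.6, 0, 0.195] pointing down, gripper open.
Joint ranges: [-2.96, 2.96], [-0.89, 2.26], [0.02, 2.5], [-1.34, 4.48], [0, 2.73], [-2.66, 2.66]. Speed limits (rad/s): [2.39, 2.39, 2.79, 3.14, 3.14, 3.14].

## Interface

Orientations are given as a rotation vector (axis times angle).
In Python, from plant import robot, imaging gives the robot as it stands.
- The arm moves only by the tool jog_arm, never from a script. Its argument "rows" is a list of rows, each a list of 2 entries, a list of its own where there are three numbers: the shift along the tool's x, y, z each as a share of 0.2 m, from -1 to 1, then the turn, a rotation vector about the tool's x, y, z each as a share of pi/2 rad, from -1 to 1. A call has 1 to 5 rows; each row is the pose to reach, as a shift and turn from the pose commanded when the call began, along the tool's axes at that moment; what a row does not reach only later rows make up. A row lasts 1/10 s, in which the tool goes at most 50 mm and 8.59 degrees, less where a joint would pass 70% of its speed; a pose out of reach is approached as far as the arm can. A call with a number of a shift or a turn outside -1 to 1 is refused whole. A call with a gripper value outside its range is refused whole. "hand" is the closure, from -1 (fully open) to 1 (shut), set as the call begins (left out, the last holds). The fingers move at their own pace and stop on an object; "squeeze" is the grip in N (left out, the last holds). Time passes only in rows, so rows that repeat a pose let the fingers close. It gives the time, the measured TCP pose, the force, the opening and the grip force at its end, in the units of the state.
- robot.read_state(): the state, without advancing time (a new reading comes with each control period).
- imaging.read_camera(name): name is "scene" or "side" or "wrist"; returns a dict with "frame" (400x640x3 uint8, red, green, blue), "vertical_fov" (degrees; the focal length in pixels is half the picture's height over the tangent of half this angle, whatever the lens; pixels are square), "cx", "cy" (the principal point, pixels), "k1" (the pictures are not rectified: a ray, as slopes to the right and down, at radius r is drawn at 1 + k1 r^2 times it, then the intrinsics apply), "R" (3x3) and "t" (3): a world point X has camera coordinates R X + t. Camera axes: x right, y down, z forward; pixel columns grow to the right and rows downward; lengths in m; the calibration is good to about 2 mm. A picture is of the moment at which its call begins. There is no depth.
- robot.close_job(): hands the job in; it is judged then, once.
The state is a dict: "t": time; "q": joint angles; "dq": joint speeds; "joint_torque": joint torques, N m; "tool_pos": TCP position; "orientation": TCP orientation; "force": force on the tool from outside, world axes, zero at the start; "wrist_torque": the same for the moment, N m; "opening": finger opening in m; "gripper_force": force on a finger pad.
Only numpy, scipy, OpenCV 4.12 (cv2) and the standard library are available. Lean on these libraries where they do the work, as an engineer would, in place of code of your own. Each camera call takes 0.05 s, during which the arm holds its last target. There are 200 camera calls.

## Task

Put the stepped desk tidy back together: nest the three aluminium pots by width, the middle one in the wide pot that leans in the wooden holder, and the narrow one in the middle one, open ends outwards, each fully home on the floor of the pot around it. Let go of them, and leave the other things on the desk standing where they are.

Things in the scene. Friction and masses are not known exactly. Their poses are not given: they have to be found in the camera images.
- holder: Slanted square wooden holder, screwed down, for the wide pot. Foot 130 (x) x 120 (y) mm, about 110 mm high at its rear edge; its open side leans 30 degrees from upright towards its front (its -x), which faces roughly to the robot. Origin: centre of its underside on the desk, z up. Its wooden walls stand 54 mm to each side of the pot's axis and reach 36 mm along it.
- pot_wide: The widest and shortest of three plain round aluminium pots, fixed in the holder and leaning 30 degrees. 58 mm high along its axis; outside 73 mm across at the foot, 81 at the rim; inside 66 at the floor, 74 at the mouth; floor 4 mm thick. Origin: centre of its underside, 55 mm above the holder's origin; z: its axis, out of the mouth; y: level, across the lean.
- pot_wide_in (a point): centre of the inner floor of the wide pot, 4 mm along its z from its origin; axes as the pot's
- pot_middle: The pot of middle width: round, aluminium, loose, standing upright, open at the top; 92 mm high, outside 54 mm across at the foot and 62 mm at the rim, wall 3 mm (inside 48 mm at the floor, 56 at the mouth), floor 4 mm, 0.12 kg. Origin: centre of its underside; z: its axis, out of the mouth. Seated in the wide pot it stands about 38 mm out of it.
- pot_middle_in (a point): centre of the inner floor of the middle pot, 4 mm along its z from its origin; axes as the pot's
- pot_narrow: The narrowest pot, and the tallest: round, aluminium, loose, standing upright, open at the top; 122 mm high, outside 39 mm across at the foot and 46 mm at the rim, wall 3 mm, about 0.10 kg. Origin: centre of its underside; z: its axis, out of the mouth. Seated in the middle pot it stands about 34 mm out of it.
- mug: red ceramic mug, 80 mm across, 90 mm high, handle on its +y side; a bystander, loose. Origin: centre of its underside, z up.
- crayon_tub: orange plastic tub full of crayons, 92 mm across, 78 mm high, crayons to 125 mm; a bystander, loose. Origin: centre of its underside, z up.
- jar: clear glass jar with a steel cap, 72 mm across, 100 mm high; a bystander, loose. Origin: centre of its underside, z up.
- lunchbox: small closed aluminium lunchbox, 110 (x) x 170 (y) x 58 mm high; a bystander, loose. Origin: centre of its underside, z up.
- pencil_box: closed wooden pencil box, 70 (x) x 210 (y) x 47 mm high; a bystander, loose. Origin: centre of its underside, z up.
- stapler: grey and black stapler, 130 mm long along x, 36 mm wide, 53 mm high; a bystander, loose. Origin: centre of its underside, z up.

How it is judged:
At the end, for the whole second after the job is handed in: The foot of the middle pot is within 14 mm of the centre of the wide pot's floor and its axis within 0.2 rad of the wide pot's; the foot of the narrow pot is within 13 mm of the centre of the middle pot's floor and its axis within 0.2 rad of the middle pot's; both are at rest (under 0.02 m/s) (distance between pot_middle and pot_wide_in below 0.014 m and angle between the z axis of pot_middle and the z axis of pot_wide, either way round below 0.2 rad and distance between pot_narrow and pot_middle_in below 0.013 m and angle between the z axis of pot_narrow and the z axis of pot_middle, either way round below 0.2 rad and linear speed of each of pot_middle, pot_narrow below 0.02 m/s); the robot touches nothing.
It fails at once if a bystander (mug, crayon tub, jar, lunchbox, pencil box, stapler) is shifted by more than 30 mm or tipped by more than 0.4 rad (distance of any of mug, crayon_tub, jar, lunchbox, pencil_box, stapler from where it was at the start of the episode above 0.03 m or angle between any of mug, crayon_tub, jar, lunchbox, pencil_box, stapler's own z axis and vertical above 0.4 rad).
It also fails if it takes over 61 s, if anything falls off the work surface, if the arm or the gripper's body presses on something with over 40 N, if the wrist force passes 120 N, or if a joint passes its speed limit or range.

## Working session

There is one attempt and no reset: what is moved stays moved. The work goes in short steps, Python scripts to look and compute and a tool call to move; the robot and the scene stay as the last step left them, time stands still between calls to the robot, and variables do not carry over. Pictures are saved under pics/ and viewed, at most 10 in all, crops included, and the job is handed in when it is done.

Besides the shell and the picture viewer there is one more tool, called after "Emit:" in YAML: its name, and indented under it one key for each argument. jog_arm: Moves the arm, as the interface text tells. Its arguments: {"type":"object","properties":{"rows":{"type":"array"},"hand":{"type":"number"},"squeeze":{"type":"number"}},"required":["rows"]}

```bash
mkdir -p pics; ls; cat > h.py <<'E'
import numpy as np, cv2, pickle
from plant import robot, imaging
def snap(n,tag):
    d=imaging.read_camera(n); pickle.dump(d,open(f'pics/{tag}.pkl','wb'))
    cv2.imwrite(f'pics/{tag}.png',d['frame'][:,:,::-1]); return d
def f(d): return 200/np.tan(np.radians(d['vertical_fov'])/2)
def proj(d,X):
    c=np.atleast_2d(X)@np.array(d['R']).T+np.array(d['t']); s=c[:,:2]/c[:,2:]
    s=s*(1+d['k1']*(s**2).sum(1,keepdims=True)); return s*f(d)+[d['cx'],d['cy']]
def ray(d,uv):
    s0=(np.array(uv,float)-[d['cx'],d['cy']])/f(d); s=s0.copy()
    for _ in range(30): s=s0/(1+d['k1']*(s@s))
    R=np.array(d['R']); v=R.T@np.r_[s,1]; return -R.T@np.array(d['t']), v/np.linalg.norm(v)
def atz(d,uv,z):
    o,v=ray(d,uv); return o+v*(z-o[2])/v[2]
def tri(*p):
    A=0;b=0
    for d,uv in p:
        o,v=ray(d,uv);P=np.eye(3)-np.outer(v,v);A=A+P;b=b+P@o
    X=np.linalg.solve(A,b); return X,[np.linalg.norm(proj(d,X)[0]-uv).round(1) for d,uv in p]
E
python3 - <<'E'
from h import *
for n in('scene','side','wrist'):
    d=snap(n,n+'0'); print(n,f(d),d['cx'],d['cy'],d['k1'],(-np.array(d['R']).T@d['t']).round(3))
a=[cv2.imread(f'pics/{n}0.png') for n in('scene','side','wrist')]
print(robot.read_state())
E
```

```text
pics
scene 454.31084920845257 314.05683574489245 199.73586797710277 -0.049979512015091695 [ 1.199 -0.702  0.963]
side 380.01210691674015 317.5478217001441 200.66850645943035 -0.009173017609218409 [ 0.22  -0.86   0.789]
wrist 297.72071935384616 316.45007845336875 205.33267625158075 -0.03666606486000911 [0.6   0.074 0.384]
{'t': 0.15, 'q': array([-8.54018636e-02,  1.31001593e-01,  1.48898774e+00,  2.92709528e-06,
        1.52299590e+00, -8.54220646e-02]), 'dq': array([ 0.00050169, -0.00169221, -0.00375008, -0.00055312,  0.00077332,
        0.00152269]), 'joint_torque': array([ 8.59073725e-05, -5.60473788e+01, -4.92333663e+01,  7.68201635e-02,
        3.05504061e-02, -1.41810942e-04]), 'tool_pos': array([5.99547611e-01, 6.11304107e-05, 1.94142867e-01]), 'orientation': array([-2.22066449e+00, -2.22070904e+00,  1.40518623e-03]), 'force': array([-0.04059899,  0.06028901, -0.80635805]), 'wrist_torque': array([ 0.02169881,  0.07423982, -0.01933447]), 'gripper_force': 0.0, 'opening': 0.09311726428823586}
```

View pics/scene0.png

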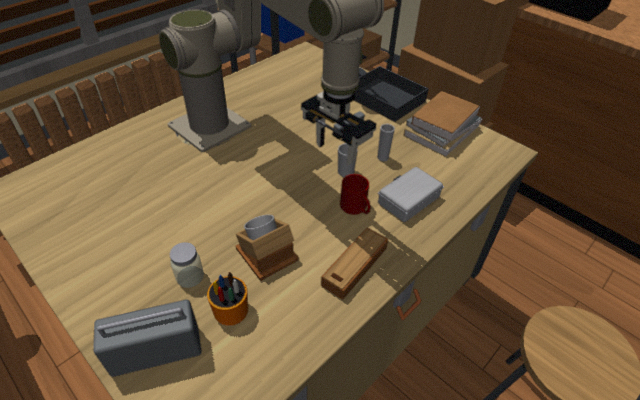

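View pics/side0.png

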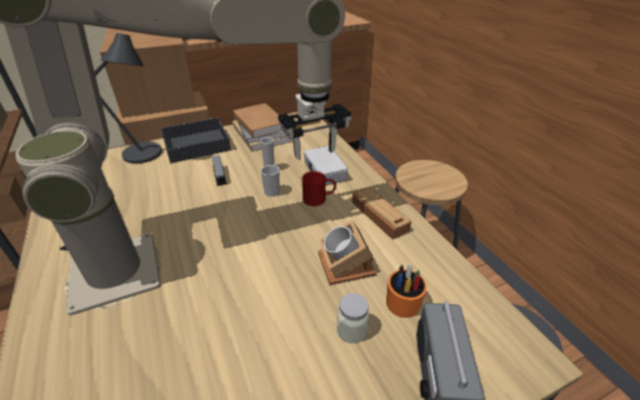

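The scene view shows the middle pot near (347,161), the narrow pot near (386,143) and the holder near (266,245). In the side view they are at (271,181), (267,154) and (345,252). Next I'll zoom in on both.

```bash
python3 - <<'E'
from h import *
a=cv2.imread('pics/scene0.png');b=cv2.imread('pics/side0.png')
def c(im,u,v,w=80,h=60): return cv2.resize(im[v:v+h,u:u+w],(400,300),interpolation=cv2.INTER_CUBIC)
cv2.imwrite('pics/c1.png',np.vstack([np.hstack([c(a,325,120),c(a,228,208)]),np.hstack([c(b,235,137),c(b,310,222)])]))
E
```

```text
(no output)
```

View pics/c1.png

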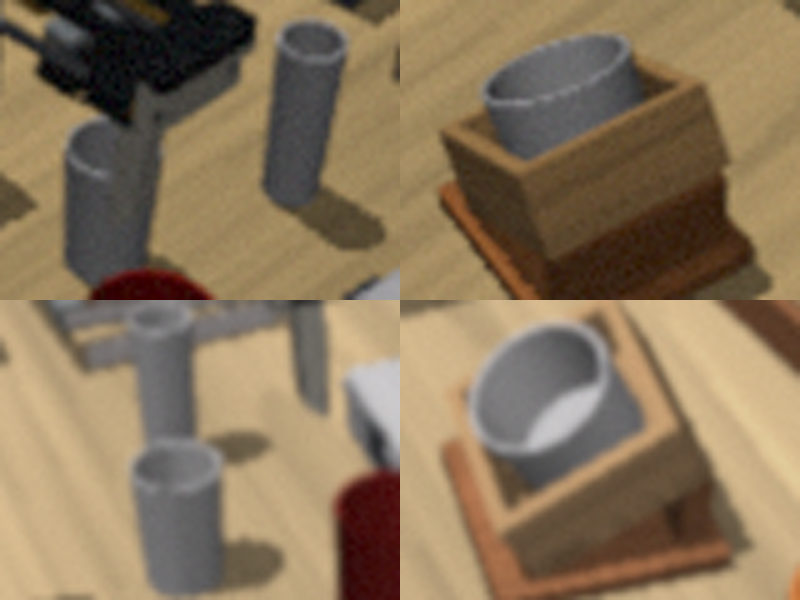

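View pics/wrist0.png

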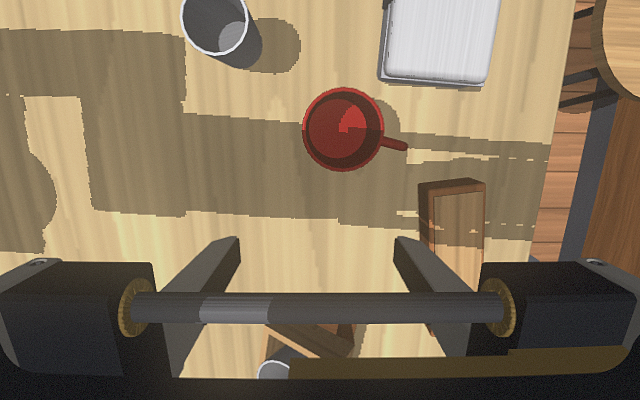

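The crops give clear rims. The narrow rim is at scene (387,128) and side (267,141), the middle rim at scene (347,150) and side (270,170), and the wide rim at scene (260,222) and side (338,239). In the wrist view the mug is at (345,128) and the middle rim spans columns 181–249.

```bash
cat >> h.py <<'E'
def load(t): return pickle.load(open(f'pics/{t}.pkl','rb'))
def circ(c,r,ax=(0,0,1)):
    ax=np.array(ax,float); u=np.cross(ax,[0,1,0.01]);u/=np.linalg.norm(u);v=np.cross(ax,u)
    a=np.linspace(0,6.2832,72)[:,None]; return np.array(c)+r*(np.cos(a)*u+np.sin(a)*v)
def box(d,c,r,ax=(0,0,1)):
    p=proj(d,circ(c,r,ax)); return np.r_[p.min(0)[0],p.max(0)[0],p.min(0)[1],p.max(0)[1]].round(1)
E
python3 - <<'E'
from h import *
from scipy.optimize import least_squares
A=load('scene0');B=load('side0');W=load('wrist0')
for n,ua,ub,r in (('nar',(387.3,128.2),(267.4,140.6),.023),('mid',(347.4,149.6),(270.4,170.2),.031),('wide',(259.6,222.2),(338,239.4),.0405)):
    X,e=tri((A,ua),(B,ub)); print(n,X.round(4),e)
    if n!='wide':print(box(A,X,r),box(B,X,r),box(W,X,r))
# holder pose from wide rim boxes and foot corners
ax=lambda w:np.array([-.5*np.cos(w),-.5*np.sin(w),.866])
obsA=np.array([324.6,354.4,215,229.6])+[-0,0,0,0]
obsA=np.array([228+83/5,228+232/5,208+35/5,208+108/5]); obsB=np.array([310+70/5,310+210/5,222+22/5,222+155/5])
def rim(p): return np.array([p[0],p[1],.055])+.058*ax(p[2])
def res(p): return np.r_[box(A,rim(p),.0405,ax(p[2]))-obsA, box(B,rim(p),.0405,ax(p[2]))-obsB]
s=least_squares(res,[.67,-.25,0],x_scale=[.01,.01,.1],diff_step=1e-3);print('holder',s.x,rim(s.x),s.fun.round(1))
c,q=np.cos(s.x[2]),np.sin(s.x[2])
for X,Y in((-65,-60),(-65,60),(65,-60),(65,60)):
    P=[s.x[0]+(c*X-q*Y)/1e3,s.x[1]+(q*X+c*Y)/1e3,0.0];print(X,Y,proj(A,P)[0].round(),proj(B,P)[0].round())
for n,uv,z in(('mug',(355,181),.09),('jar',(183,251),.1),('tub',(227,288),.078),('lunch',(412,190),.058),('pbox',(357,263),.045)): print(n,atz(A,uv,z).round(3))
for n,uv,z in(('mug',(314,178),.09),('jar',(354,305),.1),('tub',(407,281),.078),('stap',(219,160),.05)): print(n,atz(B,uv,z).round(3))
E
```

```text
nar [0.5494 0.3075 0.1187] [np.float64(0.0), np.float64(0.0)]
[380.  394.6 123.9 132.5] [260.9 273.9 137.5 143.9] [ 214.7  278.9 -246.1 -174.5]
mid [0.5101 0.1649 0.089 ] [np.float64(0.1), np.float64(0.1)]
[337.4 357.5 143.3 155.9] [261.  279.8 165.2 175.5] [182.2 251.3 -20.9  55.5]
wide [ 0.561  -0.2318  0.1009] [np.float64(0.1), np.float64(0.1)]
holder [ 0.59052458 -0.23453962  0.        ] [ 0.56152458 -0.23453962  0.105228  ] [-0.6 -0.9 -1.4  0.9  0.6  1.2 -1.2 -0.2]
-65 -60 [236. 253.] [335. 286.]
-65 60 [269. 229.] [317. 256.]
65 -60 [268. 281.] [378. 271.]
65 60 [301. 255.] [357. 243.]
mug [0.622 0.072 0.09 ]
jar [ 0.502 -0.424  0.1  ]
tub [ 0.648 -0.407  0.078]
lunch [0.742 0.191 0.058]
pbox [ 0.797 -0.116  0.045]
mug [0.623 0.063 0.09 ]
jar [ 0.501 -0.429  0.1  ]
tub [ 0.659 -0.406  0.078]
stap [0.377 0.364 0.05 ]
```

```bash
python3 - <<'E'
from h import *
from scipy.optimize import least_squares
A=load('scene0');B=load('side0')
a=cv2.imread('pics/scene0.png');b=cv2.imread('pics/side0.png')
ax=lambda w:np.array([-.5*np.cos(w),-.5*np.sin(w),.866])
obsA=np.array([228+83/5,228+232/5,208+35/5,208+108/5]); obsB=np.array([310+70/5,310+210/5,222+22/5,222+155/5])
rim=lambda p: np.array([p[0],p[1],.055+p[3]])+.058*ax(p[2])
def foot(p,z):
    c,q=np.cos(p[2]),np.sin(p[2]); return np.array([[p[0]+c*X-q*Y,p[1]+q*X+c*Y,z+p[3]] for X,Y in((-.065,-.06),(-.065,.06),(.065,-.06))])
fa=np.array([[236.6,246],[270,275],[298.4,259.6]]); fb=np.array([[328.5,281],[319.4,250],[376,273]])
for use in (0,1):
    def res(p):
        r=np.r_[box(A,rim(p),.0405,ax(p[2]))-obsA, box(B,rim(p),.0405,ax(p[2]))-obsB]
        if use: 
            F=foot(p,p[4]); r=np.r_[r,.5*(proj(A,F[[0,2]])-fa[:2]).ravel(),.5*(proj(B,F)-fb).ravel()]
        return np.r_[r,p[3]/.003,(p[4]-.006)/.006]
    for w0 in(-.3,.3):
        s=least_squares(res,[.59,-.235,w0,0,.006],diff_step=1e-2,loss='soft_l1');print(use,s.cost,s.x.round(4),rim(s.x).round(4),s.fun.round(1))
p=s.x
def dr(im,d,P,c):
    cv2.polylines(im,[np.int32(np.round(proj(d,P)*8))],True,c,1,cv2.LINE_AA,3)
for im,d in((a,A),(b,B)):
    dr(im,d,circ(rim(p),.0405,ax(p[2])),(0,255,0)); dr(im,d,foot(p,0.0)[[1,0,2]],(0,0,255))
def cc(im,u,v,w=100,h=75): return cv2.resize(im[v:v+h,u:u+w],(400,300),interpolation=cv2.INTER_CUBIC)
cv2.imwrite('pics/c2.png',np.hstack([cc(a,218,208),cc(b,300,215)]))
E
```

```text
0 2.1391852049869735 [ 0.5885 -0.242  -0.2886  0.      0.006 ] [ 0.5607 -0.2337  0.1052] [-1.3 -0.2  0.1 -1.3  0.5  0.4 -0.4 -1.2  0.   0. ]
0 6.345295449879297 [ 0.5881 -0.2254  0.2594  0.      0.006 ] [ 0.5601 -0.2328  0.1052] [ 0.3 -1.3 -3.6  1.9 -0.6  0.8 -2.1  0.1  0.   0. ]
1 9.692924397854098 [ 0.5894 -0.2385 -0.2112  0.001   0.0109] [ 0.5611 -0.2324  0.1062] [-0.6  0.1 -0.8 -1.3  0.4  0.3 -1.3 -1.6 -0.5 -0.4 -5.7  2.   0.4  0.5
  0.  -0.2  0.4  0.4  0.3  0.8]
1 8.762283678928695 [ 0.5896 -0.2366 -0.1687  0.0006  0.0107] [ 0.561  -0.2317  0.1058] [-0.3  0.2 -1.1 -1.1  0.2  0.2 -1.5 -1.5 -0.5  0.  -4.7  1.9  0.9  0.6
 -0.4  0.   0.5 -0.2  0.2  0.8]
```

View pics/c2.png

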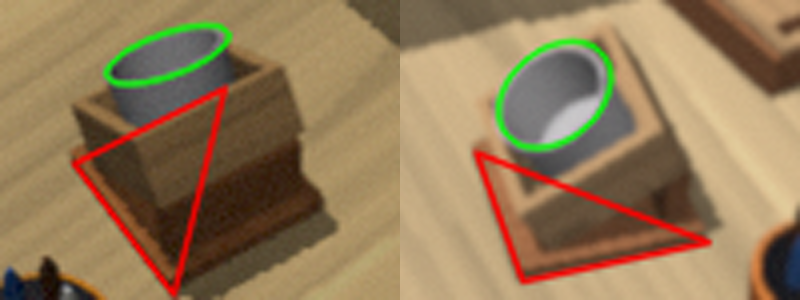

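Overlay check: the wide rim ellipse fits both views to about 1 px, centred near (0.561, -0.232, 0.105), with holder yaw about -0.2. The measured rim heights (119, 89 and 101 mm) agree with the stated 122, 92 and 105. Moving above the middle pot.

Emit:
jog_arm:
  rows:
    - [[0.825,-0.45,0],[0,0,0]]
    - [[0.825,-0.45,0],[0,0,0]]
    - [[0.825,-0.45,0],[0,0,0]]
    - [[0.825,-0.45,0],[0,0,0]]
    - [[0.825,-0.45,0],[0,0,0]]
  hand: -1

```text
t: 0.65
tool_pos: [0.5077, 0.1688, 0.1948]
orientation: [-2.215, -2.225, -0.0]
force: [0.5, -0.8, -0.0]
opening: 0.0932
gripper_force: 0.0
```

```bash
python3 - <<'E'
from h import *
W=snap('wrist','wrist1'); s=robot.read_state();print(s['tool_pos'],s['orientation'])
for c,r in(([.5494,.3075,.122],.023),([.510,.165,.092],.031)): print(box(W,c,r))
E
```

```text
[0.50893975 0.16682633 0.19486292] [-2.21711454e+00 -2.22552314e+00  9.05267642e-05]
[340.8 398.    8.5  70.8]
[288.4 349.4 171.7 230.6]
```

View pics/wrist1.png

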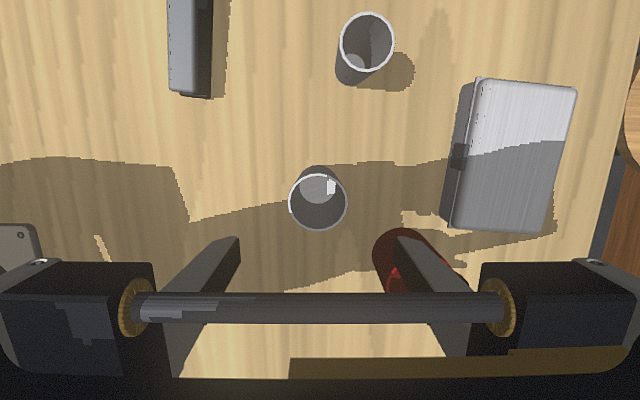

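The wrist view puts the middle rim at (318,202), which matches the prediction. The narrow rim is at (366,42), so it sits about 2 mm off at roughly (0.547, 0.3055). Descending, then gripping.

Emit:
jog_arm:
  rows:
    - [[-0.005,0,0.2],[0,0,0]]
    - [[-0.005,0,0.4],[0,0,0]]
    - [[-0.005,0,0.6],[0,0,0]]
    - [[-0.005,0,0.68],[0,0,0]]
    - [[-0.005,0,0.68],[0,0,0]]

```text
t: 1.2
tool_pos: [0.5076, 0.1621, 0.0551]
orientation: [-2.221, -2.218, 0.009]
force: [-0.3, -0.2, -0.2]
opening: 0.0929
gripper_force: 0.0
```

Emit:
jog_arm:
  rows:
    - [[0,0,0],[0,0,0]]
    - [[0,0,0],[0,0,0]]
    - [[0,0,0],[0,0,0]]
    - [[0,0,0],[0,0,0]]
    - [[0,0,0],[0,0,0]]
  hand: 1
  squeeze: 25

```text
t: 1.7
tool_pos: [0.5106, 0.1642, 0.06]
orientation: [2.221, 2.221, 0.002]
force: [-0.4, -0.5, 5.3]
opening: 0.0614
gripper_force: 25.0
```

Emit:
jog_arm:
  rows:
    - [[0,0,0],[0,0,0]]
    - [[0,0,0],[0,0,0]]
    - [[0,0,0],[0,0,0]]

```text
t: 2.0
tool_pos: [0.5107, 0.1642, 0.06]
orientation: [2.221, 2.221, 0.002]
force: [-1.0, -0.2, 6.5]
opening: 0.0615
gripper_force: 25.0
```

Emit:
jog_arm:
  rows:
    - [[0,0,-0.1],[0,0,0]]
    - [[0,0,-0.3],[0,0,0]]
    - [[0,0,-0.55],[0,0,0]]
    - [[0,0,-0.8],[0,0,0]]
    - [[0,0,-1],[0,0,0]]

```text
t: 2.5
tool_pos: [0.5102, 0.1642, 0.262]
orientation: [2.22, 2.221, 0.003]
force: [1.7, -0.3, -0.6]
opening: 0.0616
gripper_force: 25.0
```

```bash
cat >> h.py <<'E'
from scipy.spatial.transform import Rotation as Ro
R0=np.array([[0,1,0],[1,0,0],[0,0,-1.]])
def RT(w=-.2,l=np.pi/6):
    h=np.array([np.cos(w),np.sin(w),0]);u=np.array([0,0,1.]);y=np.cos(l)*h+np.sin(l)*u;z=np.sin(l)*h-np.cos(l)*u
    return np.c_[np.cross(y,z),y,z]
def go(R,p,Rt,pt):
    return (R.T@(np.array(pt)-p)/.2).round(3),(Ro.from_matrix(R.T@Rt).as_rotvec()/(np.pi/2)).round(3)
RIM=np.array([.561,-.232,.105])
E
python3 - <<'E'
from h import *
s=robot.read_state();print(s['tool_pos'],s['orientation'],s['opening'],s['force'])
a=-RT()[:,2]; print(go(R0,[.510,.164,.259],RT(),RIM+.09*a), go(R0,[.510,-.026,.259],RT(),RIM+.09*a))
E
```

```text
[0.51021575 0.1641547  0.26204331] [2.22034435 2.22082452 0.00285004] 0.06163827045745424 [ 1.6505388  -0.28381023 -0.58983898]
(array([-1.935,  0.034,  0.38 ]), array([-0.332, -0.033,  0.124])) (array([-0.985,  0.034,  0.38 ]), array([-0.332, -0.033,  0.124]))
```

Emit:
jog_arm:
  rows:
    - [[-0.15,0,0],[0,0,0]]
    - [[-0.35,0,0],[0,0,0]]
    - [[-0.55,0,0],[0,0,0]]
    - [[-0.75,0,0],[0,0,0]]
    - [[-0.95,0,0],[0,0,0]]

```text
t: 3.0
tool_pos: [0.5096, -0.0273, 0.2587]
orientation: [-2.221, -2.222, 0.0]
force: [1.2, -0.3, -0.3]
opening: 0.0613
gripper_force: 25.0
```

Emit:
jog_arm:
  rows:
    - [[-0.2,0.03,0],[-0.07,-0.007,0.025]]
    - [[-0.4,0.03,0.1],[-0.14,-0.014,0.05]]
    - [[-0.6,0.03,0.2],[-0.21,-0.021,0.075]]
    - [[-0.8,0.034,0.25],[-0.28,-0.028,0.1]]
    - [[-0.985,0.034,0.3],[-0.332,-0.033,0.124]]

```text
t: 3.5
tool_pos: [0.5158, -0.2244, 0.198]
orientation: [2.088, 1.705, 0.459]
force: [0.5, -0.7, -1.4]
opening: 0.0613
gripper_force: 25.0
```

Emit:
jog_arm:
  rows:
    - [[0,0,0],[0,0,0]]
    - [[0,0,0],[0,0,0]]
    - [[0,0,0],[0,0,0]]

```text
t: 3.8
tool_pos: [0.5174, -0.2224, 0.1999]
orientation: [2.089, 1.711, 0.458]
force: [0.5, 0.6, -1.2]
opening: 0.0616
gripper_force: 25.0
```

```bash
python3 - <<'E'
from h import *
for n in('scene','side'): snap(n,n+'2')
s=robot.read_state();R=Ro.from_rotvec(s['orientation']).as_matrix();p=s['tool_pos'];print(p,R.round(3),RT().round(3),s['opening'],s['force'])
def cc(n,u,v,w=120,h=120): 
    im=cv2.imread(f'pics/{n}2.png');d=load(n+'2')
    ft=p+R[:,2]*.060
    for c,r in((ft,.027),(RIM,.0405)):
        cv2.polylines(im,[np.int32(np.round(proj(d,circ(c,r,R[:,2]))*8))],True,(0,255,0),1,cv2.LINE_AA,3)
    return cv2.resize(im[v:v+h,u:u+w],(400,400),interpolation=cv2.INTER_CUBIC)
cv2.imwrite('pics/c3.png',np.hstack([cc('scene',200,140),cc('side',280,155)]))
E
```

```text
[ 0.51792988 -0.22192443  0.20013729] [[ 0.195  0.849  0.491]
 [ 0.981 -0.169 -0.098]
 [-0.     0.5   -0.866]] [[ 0.199  0.849  0.49 ]
 [ 0.98  -0.172 -0.099]
 [ 0.     0.5   -0.866]] 0.061706389060377 [ 0.24526902 -0.27023275 -1.05811183]
```

View pics/c3.png

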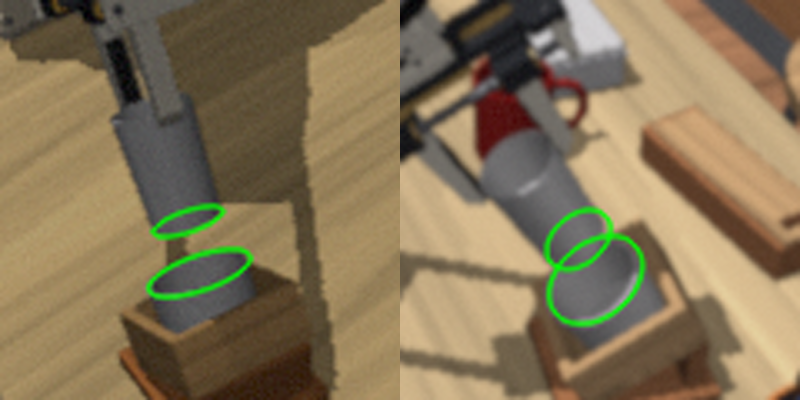

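The view shows the middle pot held along the axis, with the predicted foot and rim circles on the real ones to within about 2 mm. Its foot is about 4 px above the wide mouth. Computing the insertion.

```bash
python3 - <<'E'
from h import *
s=robot.read_state();R=Ro.from_rotvec(s['orientation']).as_matrix();p=s['tool_pos'];a=-RT()[:,2]
for k in(.09,.05,.025,.009): print(k,go(R,p,RT(),RIM+k*a))
E
```

```text
0.09 (array([-0.007, -0.046,  0.072]), array([ 0.   , -0.001,  0.002]))
0.05 (array([-0.007, -0.046,  0.272]), array([ 0.   , -0.001,  0.002]))
0.025 (array([-0.007, -0.047,  0.397]), array([ 0.   , -0.001,  0.002]))
0.009 (array([-0.007, -0.047,  0.477]), array([ 0.   , -0.001,  0.002]))
```

Emit:
jog_arm:
  rows:
    - [[-0.005,-0.047,0.03],[0,0,0]]
    - [[-0.005,-0.047,0.07],[0,0,0]]
    - [[-0.005,-0.047,0.12],[0,0,0]]
    - [[-0.005,-0.047,0.18],[0,0,0]]
    - [[-0.005,-0.047,0.24],[0,0,0]]

```text
t: 4.4
tool_pos: [0.5326, -0.2269, 0.1514]
orientation: [2.09, 1.71, 0.458]
force: [0.4, 0.4, -0.9]
opening: 0.0618
gripper_force: 25.0
```

Emit:
jog_arm:
  rows:
    - [[0,0,0.05],[0,0,0]]
    - [[0,0,0.1],[0,0,0]]
    - [[0,0,0.15],[0,0,0]]
    - [[0,0,0.18],[0,0,0]]
    - [[0,0,0.18],[0,0,0]]

```text
t: 4.9
tool_pos: [0.5495, -0.2303, 0.1202]
orientation: [2.091, 1.711, 0.458]
force: [0.2, 0.5, -1.6]
opening: 0.0615
gripper_force: 25.0
```

Emit:
jog_arm:
  rows:
    - [[0,0,0.015],[0,0,0]]
    - [[0,0,0.03],[0,0,0]]
    - [[0,0,0.045],[0,0,0]]
    - [[0,0,0.045],[0,0,0]]

```text
t: 5.3
tool_pos: [0.5541, -0.2315, 0.1134]
orientation: [2.09, 1.71, 0.458]
force: [-0.3, 0.1, -1.1]
opening: 0.0614
gripper_force: 25.0
```

Emit:
jog_arm:
  rows:
    - [[0,0,0.01],[0,0,0]]
    - [[0,0,0.02],[0,0,0]]
    - [[0,0,0.02],[0,0,0]]

```text
t: 5.6
tool_pos: [0.556, -0.2326, 0.1111]
orientation: [2.089, 1.71, 0.457]
force: [-11.7, 1.8, 9.3]
opening: 0.0616
gripper_force: 25.0
```

Contact along the axis at the expected depth, so the pot is on the floor. Releasing.

Emit:
jog_arm:
  rows:
    - [[0,0,0],[0,0,0]]
    - [[0,0,0],[0,0,0]]
    - [[0,0,0],[0,0,0]]
    - [[0,0,0],[0,0,0]]
    - [[0,0,0],[0,0,0]]
  hand: -1

```text
t: 6.1
tool_pos: [0.5562, -0.2318, 0.1102]
orientation: [2.09, 1.71, 0.458]
force: [-0.6, -0.2, 0.0]
opening: 0.0924
gripper_force: 0.0
```

Emit:
jog_arm:
  rows:
    - [[0,0,-0.1],[0,0,0]]
    - [[0,0,-0.25],[0,0,0]]
    - [[0,0,-0.4],[0,0,0]]
    - [[0,0,-0.6],[0,0,0]]
    - [[0,0,-0.7],[0,0,0]]

```text
t: 6.6
tool_pos: [0.4875, -0.2184, 0.2352]
orientation: [2.086, 1.708, 0.459]
force: [-0.2, -0.5, 0.6]
opening: 0.093
gripper_force: 0.0
```

```bash
python3 - <<'E'
from h import *
for n in('scene','side','wrist'): snap(n,n+'3')
s=robot.read_state();p=s['tool_pos'];print(p,s['orientation'],s['opening'],s['force'])
a=-RT()[:,2]; M=RIM+.038*a; R=Ro.from_rotvec(s['orientation']).as_matrix()
print(M, go(R,p,R0,[.547,.1056,.27]))
def cc(n,u,v,w=100,h=100): 
    im=cv2.imread(f'pics/{n}3.png');d=load(n+'3'); w2=w
    cv2.polylines(im,[np.int32(np.round(proj(d,circ(M,.031,a))*8))],True,(0,255,0),1,cv2.LINE_AA,3)
    print(n,box(d,M,.031,a))
    return cv2.resize(im[v:v+h,u:u+w],(400,400),interpolation=cv2.INTER_CUBIC)
cv2.imwrite('pics/c4.png',np.hstack([cc('scene',210,180),cc('side',290,190)]))
E
```

```text
[ 0.48816643 -0.21889761  0.2334496 ] [2.0867908  1.70712157 0.45850036] 0.0928949131302003 [ 0.20856325 -0.4637467  -0.38286589]
[ 0.54237874 -0.22822528  0.13790897] (array([ 1.648,  0.064, -0.177]), array([ 0.334,  0.034, -0.124]))
scene [243.1 266.6 202.7 213.2]
side [320.5 342.2 219.9 240.3]
```

View pics/c4.png

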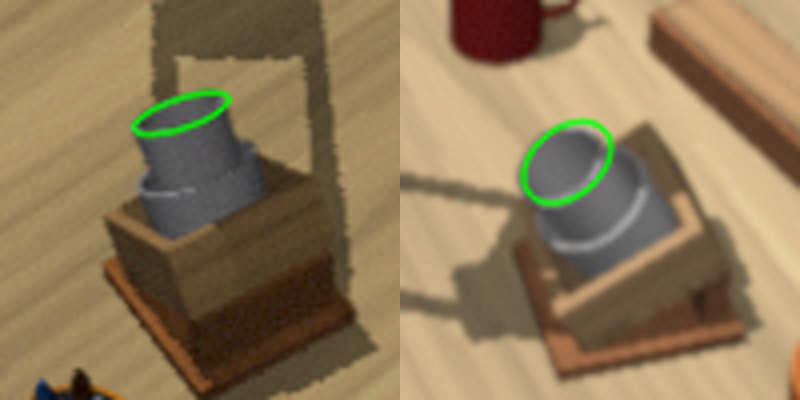

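Both views show the middle pot seated: its rim is within about 1 px of the 38 mm prediction, at scene (255,208) and side (331,230). Now the narrow pot.

Emit:
jog_arm:
  rows:
    - [[0.1,0.03,-0.1],[0.07,0.007,-0.025]]
    - [[0.3,0.08,-0.11],[0.15,0.015,-0.055]]
    - [[0.55,0.12,-0.11],[0.23,0.022,-0.085]]
    - [[0.8,0.15,-0.11],[0.3,0.03,-0.11]]
    - [[1,0.175,-0.11],[0.334,0.034,-0.124]]

```text
t: 7.25
tool_pos: [0.5472, -0.0229, 0.2653]
orientation: [-2.212, -2.219, 0.009]
force: [0.2, 0.2, 0.0]
opening: 0.0929
gripper_force: 0.0
```

Emit:
jog_arm:
  rows:
    - [[0.2,0,0],[0,0,0]]
    - [[0.4,0,0],[0,0,0]]
    - [[0.6,0,0],[0,0,0]]
    - [[0.8,0,0],[0,0,0]]
    - [[1,0,0],[0,0,0]]

```text
t: 7.75
tool_pos: [0.5455, 0.1762, 0.2654]
orientation: [-2.216, -2.219, 0.006]
force: [0.8, -0.6, 0.2]
opening: 0.0929
gripper_force: 0.0
```

Emit:
jog_arm:
  rows:
    - [[0,0,0],[0,0,0]]
    - [[0,0,0],[0,0,0]]
    - [[0,0,0],[0,0,0]]

```text
t: 8.05
tool_pos: [0.5458, 0.1735, 0.2668]
orientation: [-2.218, -2.219, 0.005]
force: [-0.4, -0.6, 0.6]
opening: 0.0927
gripper_force: 0.0
```

```bash
python3 - <<'E'
from h import *
s=robot.read_state();R=Ro.from_rotvec(s['orientation']).as_matrix();p=s['tool_pos'];print(p,s['orientation'])
for P in([.547,.3055,.22],[.547,.3055,.092]):print(go(R,p,R0,P))
E
```

```text
[0.54584831 0.17346574 0.26681192] [-2.21816069 -2.21872991  0.00456886]
(array([0.66 , 0.007, 0.235]), array([-0.003, -0.001,  0.   ]))
(array([0.659, 0.01 , 0.875]), array([-0.003, -0.001,  0.   ]))
```

Emit:
jog_arm:
  rows:
    - [[0.2,0.007,0],[0,0,0]]
    - [[0.45,0.007,0],[-0.003,0,0]]
    - [[0.66,0.007,0.1],[-0.003,0,0]]
    - [[0.66,0.007,0.235],[-0.003,0,0]]
    - [[0.66,0.007,0.235],[-0.003,0,0]]

```text
t: 8.55
tool_pos: [0.5452, 0.3049, 0.2163]
orientation: [-2.219, -2.22, 0.008]
force: [-1.8, -0.9, -0.9]
opening: 0.0932
gripper_force: 0.0
```

```bash
python3 - <<'E'
from h import *
W=snap('wrist','wrist4');S=snap('side','side4');A=snap('scene','scene4')
c=[.547,.3055,.122];print(robot.read_state()['tool_pos'],box(S,c,.023),box(A,c,.023))
for n,d,u,v in(('side',S,227,110),('scene',A,347,100)):
    im=d['frame'][v:v+80,u:u+80,::-1].copy()
    globals()[n]=cv2.resize(im,(400,400),interpolation=cv2.INTER_CUBIC)
cv2.imwrite('pics/c5.png',np.hstack([side,scene]))
E
```

```text
[0.54797213 0.30475618 0.2226026 ] [260.4 273.4 137.1 143.4] [379.2 393.8 123.  131.6]
```

View pics/c5.png

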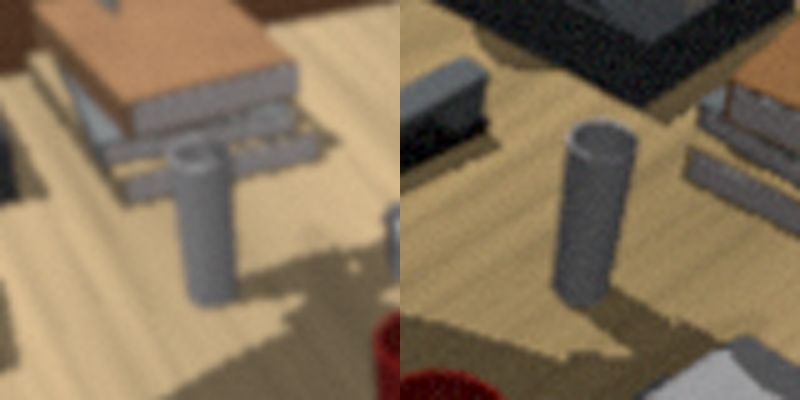

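The narrow pot stands where computed, with its rim at side (267,140) and scene (387,128). Descending to grip.

Emit:
jog_arm:
  rows:
    - [[0,0,0.15],[0,0,0]]
    - [[0,0,0.35],[0,0,0]]
    - [[0,0,0.55],[0,0,0]]
    - [[0,0,0.65],[0,0,0]]
    - [[0,0,0.65],[0,0,0]]

```text
t: 9.2
tool_pos: [0.5464, 0.3043, 0.0894]
orientation: [-2.222, -2.219, 0.003]
force: [-0.5, 0.8, 0.2]
opening: 0.0927
gripper_force: 0.0
```

Emit:
jog_arm:
  rows:
    - [[0,0,0],[0,0,0]]
    - [[0,0,0],[0,0,0]]
    - [[0,0,0],[0,0,0]]
    - [[0,0,0],[0,0,0]]
    - [[0,0,0],[0,0,0]]
  hand: 1

```text
t: 9.7
tool_pos: [0.5479, 0.3066, 0.0926]
orientation: [2.221, 2.222, 0.006]
force: [-0.7, -0.4, -0.2]
opening: 0.0571
gripper_force: 0.0
```

Emit:
jog_arm:
  rows:
    - [[0,0,0],[0,0,0]]
    - [[0,0,0],[0,0,0]]
    - [[0,0,0],[0,0,0]]

```text
t: 10.0
tool_pos: [0.5476, 0.3065, 0.0918]
orientation: [2.221, 2.222, 0.004]
force: [0.4, 0.5, 0.8]
opening: 0.0448
gripper_force: 25.0
```

Emit:
jog_arm:
  rows:
    - [[0,0,-0.1],[0,0,0]]
    - [[0,0,-0.3],[0,0,0]]
    - [[0,0,-0.55],[0,0,0]]
    - [[0,0,-0.8],[0,0,0]]
    - [[0,0,-1],[0,0,0]]

```text
t: 10.5
tool_pos: [0.5472, 0.3061, 0.2949]
orientation: [2.221, 2.221, 0.007]
force: [0.6, -0.2, -0.9]
opening: 0.0453
gripper_force: 25.0
```

Emit:
jog_arm:
  rows:
    - [[-0.1,0,0],[0,0,0]]
    - [[-0.3,0,0],[0,0,0]]
    - [[-0.55,0,0],[0,0,0]]
    - [[-0.8,0,0],[0,0,0]]
    - [[-1,0,0],[0,0,0]]

```text
t: 11.0
tool_pos: [0.5463, 0.1033, 0.2901]
orientation: [-2.221, -2.221, -0.001]
force: [0.5, 0.0, -0.6]
opening: 0.0451
gripper_force: 25.0
```

Emit:
jog_arm:
  rows:
    - [[-0.1,0,0],[0,0,0]]
    - [[-0.3,0,0],[0,0,0]]
    - [[-0.55,0,0],[0,0,0]]
    - [[-0.8,0,0],[0,0,0]]
    - [[-1,0,0],[0,0,0]]

```text
t: 11.5
tool_pos: [0.5462, -0.0966, 0.2897]
orientation: [-2.221, -2.22, -0.002]
force: [0.3, -0.1, -1.1]
opening: 0.0445
gripper_force: 25.0
```

Emit:
jog_arm:
  rows:
    - [[0,0,0],[0,0,0]]
    - [[0,0,0],[0,0,0]]

```text
t: 11.7
tool_pos: [0.5466, -0.0948, 0.2898]
orientation: [-2.222, -2.218, -0.003]
force: [-0.3, 0.3, -1.0]
opening: 0.0446
gripper_force: 25.0
```

```bash
python3 - <<'E'
from h import *
s=robot.read_state();R=Ro.from_rotvec(s['orientation']).as_matrix();p=s['tool_pos'];print(p,s['orientation'],s['opening'])
a=-RT()[:,2];M=RIM+.038*a
for P in(M+.12*a,M+.11*a):print(P,go(R,p,RT(),P))
E
```

```text
[ 0.54658105 -0.09476126  0.28978381] [-2.22238931 -2.2178187  -0.00298425] 0.04464814062948706
[ 0.48357474 -0.21630512  0.24183201] (array([-0.609, -0.314,  0.238]), array([-0.332, -0.035,  0.123]))
[ 0.48847507 -0.21729847  0.23317176] (array([-0.614, -0.289,  0.281]), array([-0.332, -0.035,  0.123]))
```

Emit:
jog_arm:
  rows:
    - [[-0.1,-0.1,0],[-0.07,-0.007,0.025]]
    - [[-0.25,-0.2,0],[-0.14,-0.015,0.05]]
    - [[-0.4,-0.28,0],[-0.21,-0.022,0.075]]
    - [[-0.55,-0.314,0],[-0.28,-0.03,0.1]]
    - [[-0.61,-0.314,0.1],[-0.332,-0.035,0.123]]

```text
t: 12.2
tool_pos: [0.4851, -0.2174, 0.2738]
orientation: [2.08, 1.703, 0.461]
force: [0.2, 0.5, -0.7]
opening: 0.0453
gripper_force: 25.0
```

Emit:
jog_arm:
  rows:
    - [[0,0,0],[0,0,0]]
    - [[0,0,0],[0,0,0]]
    - [[0,0,0],[0,0,0]]

```text
t: 12.5
tool_pos: [0.486, -0.2153, 0.2735]
orientation: [2.083, 1.712, 0.459]
force: [-0.4, 0.1, -0.5]
opening: 0.0446
gripper_force: 25.0
```

```bash
python3 - <<'E'
from h import *
for n in('scene','side'): snap(n,n+'5')
s=robot.read_state();R=Ro.from_rotvec(s['orientation']).as_matrix();p=s['tool_pos'];print(p,s['orientation'],s['opening'])
a=-RT()[:,2];M=RIM+.038*a
for k in(.12,.1,.05,.01,.006):print(k,go(R,p,RT(),M+k*a))
def cc(n,u,v,w=120,h=120):
    im=cv2.imread(f'pics/{n}5.png');d=load(n+'5');ft=p+R[:,2]*.092
    for c,r in((ft,.0195),(M,.031)):
        cv2.polylines(im,[np.int32(np.round(proj(d,circ(c,r,R[:,2]))*8))],True,(0,255,0),1,cv2.LINE_AA,3)
    return cv2.resize(im[v:v+h,u:u+w],(400,400),interpolation=cv2.INTER_CUBIC)
cv2.imwrite('pics/c6.png',np.hstack([cc('scene',200,130),cc('side',270,145)]))
E
```

```text
[ 0.48624096 -0.21549551  0.27351806] [2.08291792 1.71193373 0.45909094] 0.044573285385663394
0.12 (array([-0.006, -0.09 ,  0.131]), array([ 0.002, -0.   ,  0.003]))
0.1 (array([-0.006, -0.091,  0.231]), array([ 0.002, -0.   ,  0.003]))
0.05 (array([-0.006, -0.091,  0.481]), array([ 0.002, -0.   ,  0.003]))
0.01 (array([-0.006, -0.092,  0.681]), array([ 0.002, -0.   ,  0.003]))
0.006 (array([-0.006, -0.092,  0.701]), array([ 0.002, -0.   ,  0.003]))
```

View pics/c6.png

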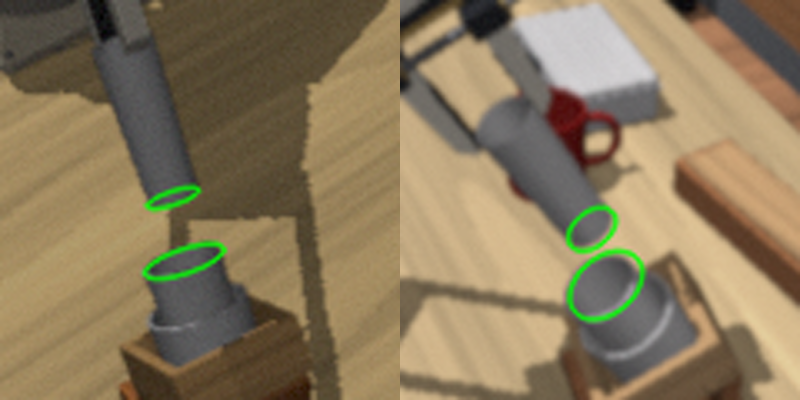

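Both circles lie on the real narrow foot and middle rim (scene foot (252,190), rim (255,208)). Now lining up on the axis and inserting.

Emit:
jog_arm:
  rows:
    - [[-0.006,-0.045,0.03],[0.002,0,0.003]]
    - [[-0.006,-0.091,0.08],[0.002,0,0.003]]
    - [[-0.006,-0.091,0.14],[0.002,0,0.003]]
    - [[-0.006,-0.091,0.2],[0.002,0,0.003]]
    - [[-0.006,-0.091,0.22],[0.002,0,0.003]]

```text
t: 13.1
tool_pos: [0.4903, -0.2179, 0.2208]
orientation: [2.096, 1.709, 0.457]
force: [0.3, -0.4, -0.8]
opening: 0.0453
gripper_force: 25.0
```

Emit:
jog_arm:
  rows:
    - [[0,0,0.03],[0,0,0]]
    - [[0,0,0.07],[0,0,0]]
    - [[0,0,0.11],[0,0,0]]
    - [[0,0,0.14],[0,0,0]]
    - [[0,0,0.14],[0,0,0]]

```text
t: 13.6
tool_pos: [0.504, -0.2208, 0.1979]
orientation: [2.095, 1.708, 0.457]
force: [-0.6, -0.1, -1.7]
opening: 0.0451
gripper_force: 25.0
```

Emit:
jog_arm:
  rows:
    - [[0,0,0.05],[0,0,0]]
    - [[0,0,0.1],[0,0,0]]
    - [[0,0,0.15],[0,0,0]]
    - [[0,0,0.2],[0,0,0]]
    - [[0,0,0.22],[0,0,0]]

```text
t: 14.1
tool_pos: [0.5255, -0.2251, 0.1591]
orientation: [2.095, 1.709, 0.457]
force: [-0.9, -0.5, -0.7]
opening: 0.0446
gripper_force: 25.0
```

Emit:
jog_arm:
  rows:
    - [[0,0,0.02],[0,0,0]]
    - [[0,0,0.04],[0,0,0]]
    - [[0,0,0.06],[0,0,0]]
    - [[0,0,0.07],[0,0,0]]
    - [[0,0,0.07],[0,0,0]]

```text
t: 14.6
tool_pos: [0.5325, -0.2268, 0.1486]
orientation: [2.094, 1.707, 0.457]
force: [0.1, 0.3, -0.2]
opening: 0.0449
gripper_force: 25.0
```

k = 12 mm, so about 8 mm remain.

Emit:
jog_arm:
  rows:
    - [[0,0,0.01],[0,0,0]]
    - [[0,0,0.02],[0,0,0]]
    - [[0,0,0.03],[0,0,0]]
    - [[0,0,0.03],[0,0,0]]

```text
t: 15.0
tool_pos: [0.5353, -0.2274, 0.1433]
orientation: [2.094, 1.708, 0.457]
force: [0.3, -1.3, -1.4]
opening: 0.0447
gripper_force: 25.0
```

Emit:
jog_arm:
  rows:
    - [[0,0,0.007],[0,0,0]]
    - [[0,0,0.014],[0,0,0]]
    - [[0,0,0.014],[0,0,0]]

```text
t: 15.3
tool_pos: [0.5369, -0.2279, 0.1414]
orientation: [2.093, 1.707, 0.457]
force: [-0.7, 0.8, -0.0]
opening: 0.0448
gripper_force: 25.0
```

Emit:
jog_arm:
  rows:
    - [[0,0,0],[0,0,0]]
    - [[0,0,0],[0,0,0]]
    - [[0,0,0],[0,0,0]]
    - [[0,0,0],[0,0,0]]
    - [[0,0,0],[0,0,0]]
  hand: -1

```text
t: 15.8
tool_pos: [0.5368, -0.2278, 0.1413]
orientation: [2.094, 1.707, 0.457]
force: [0.9, 0.5, -0.1]
opening: 0.0804
gripper_force: 0.0
```

Emit:
jog_arm:
  rows:
    - [[0,0,-0.05],[0,0,0]]
    - [[0,0,-0.15],[0,0,0]]
    - [[0,0,-0.3],[0,0,0]]
    - [[0,0,-0.5],[0,0,0]]
    - [[0,0,-0.7],[0,0,0]]

```text
t: 16.3
tool_pos: [0.4672, -0.2133, 0.264]
orientation: [2.094, 1.708, 0.457]
force: [0.8, -0.4, 0.6]
opening: 0.0928
gripper_force: 0.0
```

```bash
python3 - <<'E'
from h import *
for n in('scene','side'): snap(n,n+'6')
print(robot.read_state()['force'])
a=-RT()[:,2];M=RIM+.038*a;N=M+.034*a
def cc(n,u,v,w=100,h=100):
    im=cv2.imread(f'pics/{n}6.png');d=load(n+'6')
    for c,r in((N,.023),(M,.031)):
        cv2.polylines(im,[np.int32(np.round(proj(d,circ(c,r,a))*8))],True,(0,255,0),1,cv2.LINE_AA,3)
    return cv2.resize(im[v:v+h,u:u+w],(400,400),interpolation=cv2.INTER_CUBIC)
cv2.imwrite('pics/c7.png',np.hstack([cc('scene',200,170),cc('side',280,180)]))
E
```

```text
[ 0.1562747  -0.11149691  0.36291182]
```

Picture limit reached, so I'll check the seating numerically: grey (unsaturated) pot versus wood, measured along and across the axis.

```bash
python3 - <<'E'
from h import *
T=RT();a=-T[:,2];M=RIM+.038*a
for n in('scene','side'):
    d=load(n+'6'); sat=cv2.cvtColor(d['frame'],cv2.COLOR_RGB2HSV)[:,:,1].astype(np.float32)
    smp=lambda P:cv2.remap(sat,*[np.float32(x).reshape(1,-1) for x in proj(d,P).T],cv2.INTER_LINEAR)[0].astype(int)
    c=-np.array(d['R']).T@d['t']; v=c-M; v/=np.linalg.norm(v); w=np.cross(a,v); w/=np.linalg.norm(w)
    # silhouette mid-line across axis at several heights, then top end along axis
    for k in(-.02,-.01,.015,.025):
        o=np.arange(-.045,.0451,.003); print(n,'across',k,smp(M+k*a+o[:,None]*w))
    k=np.arange(0,.0661,.003); print(n,'along',smp(M+k[:,None]*a))
    u=np.cross(w,a); s=np.sign((u@(c-M))); # far rim edge lies away from the camera
    far=-.023*(u*s); print(' expected far rim edge at axial k', 'profile', smp(M+far+k[:,None]*a), ' near', smp(M-far+k[:,None]*a))
E
```

```text
scene across -0.02 [104 106 104 100  68   8   5   7   5   8   4   7   8   7   5   4   8   8
   7   8  14   5  12  48 103 105 105 104 100 107 104]
scene across -0.01 [103 108 106 104  63  18   9   4   0   5   5   4   7   5   3   4   5   5
   8  15   9  13   5  48  96 104 100 101 104 107 109]
scene across 0.015 [103 104 102 105 107  98  32  13   3   3   5   9   5   4   4   7   4   8
   4  15  78 111 106 105 104 105 104 104 106 106 102]
scene across 0.025 [102 104 107 104 104  92  35   6   7   3   2   4   4   7   6   6   6   6
  10  31  86 103 105 104 105 104 104 105 102 104 104]
scene along [  4   6   5   8   6   7   3   2   7   3   7  10   6   5   6  33  85 104
 108 101 101 102 104]
 expected far rim edge at axial k profile [  7   7   6   8   1   3   6   3   8  10   6   5   6  38  89 104 108 101
 101 102 105 101 100]  near [  6   6   4   7   3   8   7   6   5   2   5   4   6  10   6   6   5  28
  83 104 108 101 101]
side across -0.02 [ 98  76  21   5   2   2   5   3   2   4   2   3   2   2   2   3   4   4
   4   3   5   4   3   4   7  21  57  88 104 104 104]
side across -0.01 [81 45  6  4  3  3  2  2  4  4  4  4  4  3  2  2  1  3  4  2  3 16 32 56
 73 84 87 87 87 86 87]
side across 0.015 [83 61 25  5  5  5  3  3  4  4  3  2  3  2  2  4  4  5  5  9 27 59 80 85
 85 85 85 84 85 85 83]
side across 0.025 [80 58 16  3  3  3  2  3  4  3  4  3  3  2  3  5 19 33 45 60 74 85 85 83
 84 84 84 84 85 85 85]
side along [ 4  5  3  3  4  4  6  3  4 12 24 37 44 50 58 63 68 75 81 83 84 84 85]
 expected far rim edge at axial k profile [ 3  4 10 23 35 43 48 55 63 67 72 79 83 84 84 85 85 85 85 86 85 84 85]  near [ 1  3  3  4  2  2  2  4  5  4  3  4  4  6  3  4 14 25 39 45 51 61 64]
```

```bash
cat > fit.py <<'E'
from h import *
from scipy.optimize import minimize
T=RT();a0=-T[:,2]; F=RIM-.054*a0
def pose(p):  # lateral x,y and axial (mm) of the foot from the wide floor, tilt x,y in deg
    Rr=T@Ro.from_rotvec([np.radians(p[3]),np.radians(p[4]),0]).as_matrix(); a=-Rr[:,2]
    return F+T[:,0]*p[0]/1e3+T[:,1]*p[1]/1e3+a0*p[2]/1e3, a
def hull(d,p,h,r0,r1):
    o,a=pose(p); q=proj(d,np.r_[circ(o,r0,a),circ(o+h*a,r1,a)]); return cv2.convexHull(np.float32(q)).reshape(-1,2)
def fill(poly):
    m=np.zeros((400*4,640*4),np.uint8); cv2.fillConvexPoly(m,np.int32(np.round((poly+.5)*64)),255,cv2.LINE_AA,4)
    return cv2.resize(m,(640,400),interpolation=cv2.INTER_AREA)/255.
def prep(tag,k,L):  # grey mask and its region: tube around the axis from k outwards, L long
    out=[]
    for n in('scene','side'):
        d=load(n+tag); s=cv2.GaussianBlur(cv2.cvtColor(d['frame'],cv2.COLOR_RGB2HSV)[:,:,1],(0,0),.5)
        g=np.clip((85-s.astype(float))/75,0,1)
        pts=np.r_[circ(F+(.054+k)*a0,.05,a0),circ(F+(.054+k+L)*a0,.05,a0)]
        roi=fill(cv2.convexHull(np.float32(proj(d,pts))).reshape(-1,2))>.5
        w=fill(cv2.convexHull(np.float32(proj(d,np.r_[circ(F,.037,a0),circ(RIM,.043,a0)]))).reshape(-1,2))>.02
        out.append((d,g,roi&~cv2.dilate(w.astype(np.uint8),np.ones((3,3))).astype(bool)))
    return out
def cost(P,views,parts):
    e=0
    for d,g,roi in views:
        m=0
        for i,(h,r0,r1) in enumerate(parts): m=np.maximum(m,fill(hull(d,P[5*i:5*i+5],h,r0,r1)))
        e+=((m-g)[roi]**2).sum()
    return e+.002*(np.array(P)**2).sum()*0
def fit(views,parts,x0):
    best=None
    for _ in range(3):
        s=minimize(cost,x0 if best is None else best.x,(views,parts),method='Powell',options=dict(maxiter=12,xtol=.05,ftol=1e-4)); best=s
    return best
MID=(.092,.027,.031);NAR=(.122,.0195,.023)
E
timeout 560 python3 - <<'E'
from fit import *
v=prep('3',.0,.07); s=fit(v,[MID],[0,0,0,0,0]); print('mid after 1st',s.x.round(1),s.fun,[r.sum() for _,_,r in v])
v=prep('6',.0,.1); s=fit(v,[MID,NAR],np.r_[s.x,s.x+[0,0,4,0,0]]); print('mid',s.x[:5].round(1),'nar',s.x[5:].round(1),s.fun)
om,am=pose(s.x[:5]);on,an=pose(s.x[5:]);dd=on-(om+.004*am);print('narrow foot rel. middle floor: axial',dd@am*1e3,'total',np.linalg.norm(dd)*1e3,'angle',np.arccos(am@an),'rim axial beyond middle rim', ((on+.122*an)-(om+.092*am))@am)
print('mid foot',om-F,'angle',np.arccos(am@a0))
E
```

```text
mid after 1st [-1.2 -2.2  0.4 -1.5 -0.3] 15.717370242214532 [np.int64(1015), np.int64(841)]
mid [-4.7 -6.5  2.  -3.3 -2.5] nar [-8.2 -8.8  6.5 -6.4 -4. ] 36.69384759707805
narrow foot rel. middle floor: axial 0.4379381566453947 total 4.290927111319882 angle 0.05944400729554138 rim axial beyond middle rim 0.034222452630778305
mid foot [-0.00742224 -0.00324304 -0.00150308] angle 0.07250517668897268
```

The fit puts the narrow pot fully home: 0.4 mm axial, 4 mm total, 0.06 rad. The middle pot is within 8 mm and 0.07 rad. Handing in.

```bash
python3 -c "
from plant import robot
print(robot.close_job())"
```

```text
the job is handed in; nothing more can be done
None
```

I nested the three pots, released them and handed the job in at about 16 s; camera fits put the middle pot's foot 8 mm and 0.07 rad off (limits 14 mm, 0.2 rad) and the narrow pot's 4 mm and 0.06 rad off (limits 13 mm, 0.2 rad), but the hand-in returned no verdict and I did not re-measure the other things on the desk.

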